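Refit the suction knob on the dust extractor

ROBOT

A 6-joint arm with a two-finger parallel gripper is mounted at the origin on the work surface. World frame = base frame: x ahead of the robot, y to its left, z up, the work surface at z = 0. Lengths are in mm, angles in rad, forces in N, time in s.
With the tool pointing down it reaches from about 350 to 775 mm from the base axis. Payload 7.3 kg.
Tool frame: the origin (TCP) lies at the very end of the fingers, on their centre line; the grasp point (between the pads) lies 19 mm behind it; z points along the fingers, y is the line along which they close (so a half turn about z gives the same grasp; the last joint's range is limited). The gripper opens to 92 mm and grips with 3 to 60 N. Pads are 19 mm wide; open, the fingers measure 130 mm over their backs; the gripper's body (75 mm by 190 mm) begins 47 mm behind the grasp point.
Start: joints at [1.164, 0.342, 1.524, -0, 1.275, -0.146], TCP at [135.357, 507.27, 226.741] pointing down, gripper open.
Joint ranges: [-2.53, 2.53], [-0.77, 2.02], [0.04, 2.7], [-1, 4.14], [0.28, 2.66], [-3.11, 3.11]. Speed limits (rad/s): [2.57, 2.57, 3.14, 3.14, 3.14, 3.14].

INTERFACE

Orientations are given as [roll, pitch, yaw] about the fixed x, y, z axes, in that order (R = Rz(yaw) Ry(pitch) Rx(roll)).
In Python, from plant import bot gives the robot as it stands.
- The arm moves only by the tool jog_arm, never from a script. Its argument "targets" is a list of rows, each an object with "xyz": the shift along the tool's x, y, z as a fraction of full scale, a list of three; "spin": the turn about the tool's z as a fraction of full scale. In form: [{"xyz": [x, y, z], "spin": spin}, ...]. A call has exactly 10 rows; each row shifts and turns the commanded pose from where the row before left it, along the tool's axes as they then stand; what a row does not reach is not made up. Full scale, the value 1, is 80 mm for a shift and 0.1 rad for a turn. A row lasts 1/8 s, in which the tool goes at most 62.5 mm and 10.7 degrees, less where a joint would pass 70% of its speed; a pose out of reach is approached as far as the arm can. A call with a number of a shift or a turn outside -1 to 1 is refused whole. A call with a gripper value outside its range is refused whole. "gripper" is the opening in per cent of the stroke, from 0 (shut) to 100 (fully open), set as the call begins (left out, the last holds). The fingers move at their own pace and stop on an object; the grip force is fixed at half the most. Time passes only in rows, so rows that do not move let the fingers close, or fill a call up. It gives the time, the measured TCP pose, the force, the opening and the grip force at its end, in the units of the state.
- bot.get_obs(): the state, without advancing time (a new reading comes with each control period).
- bot.capture(name): name is "side" or "top"; returns the picture (400x640x3 uint8, blue, green, red); there is no depth.
- bot.get_calibration(name): a dict with "vfov" (degrees; the focal length in pixels is half the picture's height over the tangent of half this angle, whatever the lens; pixels are square), "cx", "cy" (the principal point, pixels), "eye" and "rotation" of the camera in the world. Camera axes: x right, y down, z forward; pixel columns grow to the right and rows downward; lengths in mm; the calibration is good to about 2 mm. A picture is of the moment at which its call begins. get_calibration takes no time and is no camera call.
- bot.close_job(): hands the job in; it is judged then, once.
The state is a dict: "time": time; "joint_positions": joint angles; "dq": joint speeds; "tau": joint torques, N m; "tool_pos": TCP position; "tcp_rot": TCP orientation; "contact_force": force on the tool from outside, world axes, zero at the start; "moment": the same for the moment, N m; "grip_width": finger opening in mm; "finger_force": force on a finger pad.
Only numpy, scipy, OpenCV 4.12 (cv2) and the standard library are available. Lean on these libraries where they do the work, as an engineer would, in place of code of your own. Each camera call takes 0.05 s, during which the arm holds its last target. There are 200 camera calls.

TASK

The bar-grip knob has come off the dust extractor's control box. Put it back on the keyed spindle: press it down lightly while slowly turning it until it drops over the key and sits fully home on the box, then turn it so that its pointer points along the broad index bar, and let go. Never force it, and leave the other things on the table where they are.

Things in the scene. Friction and masses are not known exactly. Their poses are not given: they have to be found in the camera images.
- knob: Loose black knob, 62 mm tall, about 120 g, standing upright. Origin: centre of its underside. Round hub, 52 mm diameter, 32 mm high; on it an upright grip bar along the knob's x axis, 18 mm wide (y), 30 mm high (32 to 62 mm above the underside), flat sides from x = -24 to +20 mm, ending in a blunt point at x = +29 mm: the pointer (+x), with a thin pale line on top.
- knob_bore (a point): Mouth of the bore, at the centre of the knob's underside. Blind bore, 18 mm diameter, 28 mm deep. One keyway, 7.5 mm wide, reaching 17.5 mm from the axis and as deep as the bore, directly below the pointer (towards the knob's +x). So the knob can go home only with its pointer above the spindle's key.
- unit: Fixed grey control box, 240 x 200 x 80 mm (x, y, z). Origin: centre of its underside; the spindle stands at the centre of its top. The broad index bar on top lies along +x from the spindle: a knob whose x axis is parallel to the box's x axis is on the index. Fine ticks lie every 20 degrees from 25 to 125 counter-clockwise of it (seen from above).
- spindle_foot (a point): Point on the box's top face, on the spindle's axis; axes as the box, does not turn. Steel spindle, 16.5 mm diameter, 26 mm tall, the top 5 mm tapering to 10 mm. One key, 6 mm wide, stands out from its side to 16 mm from the axis, from the box's top up to 14 mm: the knob's underside stops 14 mm above the box until the keyway is over the key, and lies on the box when home.
- spindle_top (a point): Tip of the spindle, 26 mm above the box. Its angle is not measured: the key starts 30 to 110 degrees counter-clockwise (from above) of the index. It turns stiffly (0.15 N m), stays where left; stops about 20 degrees clockwise and 125 counter-clockwise of the index. Pressing over about 15 N on the key's top may drag it along; over 35 N between knob and box or spindle is forcing.
- mark (a point): Middle of the broad index bar (34 x 8 mm) on the box's top, 54 mm from the spindle's axis along the box's +x.
- sponge: Eight-sided tan cleaning block, 60 mm across, 28 mm high, lying on the box's top near a corner. Origin: centre of its underside. Bystander.
- weight: Round dark steel paperweight with a small round head, 52 mm diameter, 54 mm high. Origin: centre of its underside. Bystander.
- brush: Hand brush lying on the table. Bystander.
- spatula: Spatula lying on the table. Bystander.
- jar: Glass jar, 60 mm diameter, 80 mm high. Origin: centre of its underside. Bystander.
- cleanhead: Black suction brush head with a stub handle, 155 mm long, 45 mm high. Bystander.
Mind the look-alikes: they are no part of the job. Leave any green look-alike of the knob alone.

How it is judged (in metres and radians):
On the way:
1. the knob is home on the keyed spindle: underside within 3 mm of the box's top, axis within 3 mm of the spindle's (z of knob in the frame of spindle_foot between -0.003 and 0.003 m and horizontal distance between knob and spindle_foot below 0.003 m), for 0.1 s.
At the end, for the whole second after the job is handed in: The knob sits home on the spindle (underside within 3 mm of the box's top, axis within 3 mm, upright within 0.08 rad), its pointer along the index bar within 0.15 rad, released and at rest (all of step 1 and angle between knob's own z axis and vertical below 0.08 rad and angle between the x axis of knob and the x axis of unit, either way round below 0.15 rad and linear speed of knob below 0.01 m/s); the robot touches nothing.
It fails at once if the knob was forced: more than 35 N between knob and control box or spindle (contact force between knob and unit above 35 N).
It fails at once if a bystander was moved by more than 30 mm (distance of any of sponge, weight, brush, spatula, jar, cleanhead from where it was at the start of the episode above 0.03 m).
It also fails if it takes over 72 s, if anything falls off the work surface, if the arm or the gripper's body presses on something with over 40 N, if the wrist force passes 120 N, or if a joint passes its speed limit or range.

## Working session

There is one attempt and no reset: what is moved stays moved. The work goes in short steps, Python scripts to look and compute and a tool call to move; the robot and the scene stay as the last step left them, time stands still between calls to the robot, and variables do not carry over. Pictures are saved under pics/ and viewed, at most 10 in all, crops included, and the job is handed in when it is done.

Besides the shell and the picture viewer there is one more tool, called after "Emit:" by a JSON object that holds its "name" and its "arguments", one argument or row to a line. jog_arm: Moves the arm, as the interface text tells. Shift numbers are shares of 80 mm and turn numbers shares of 0.1 rad, none past 1 either way. Its arguments: {"type":"object","properties":{"targets":{"type":"array","items":{"type":"object","properties":{"xyz":{"type":"array","items":{"type":"number"}},"spin":{"type":"number"}}}},"gripper":{"type":"number"}},"required":["targets"]}

```bash
mkdir -p pics; ls; python3 - <<'E'
from plant import bot
import cv2
for n in("top","side"):
    cv2.imwrite(f"pics/{n}0.png",bot.capture(n)); print(n,bot.get_calibration(n))
print(bot.get_obs())
E
```

```text
pics
top {'vfov': 51.98907570035269, 'cx': 318.74649578210335, 'cy': 197.12360212803574, 'eye': array([ 466.04019808,  106.25896255, 1137.71304295]), 'rotation': array([-3.00644955,  0.00933377, -1.58448775])}
side {'vfov': 45.78146161823794, 'cx': 319.7983642787625, 'cy': 188.17395008366452, 'eye': array([ 203.42336544, -496.15353585,  935.98112071]), 'rotation': array([-2.4177675 , -0.0140755 , -0.57103967])}
{'time': 0.1, 'joint_positions': array([ 1.16398626e+00,  3.42657339e-01,  1.52490847e+00, -3.17706059e-05,
        1.27540798e+00, -1.45987677e-01]), 'dq': array([ 0.00031737, -0.00115403, -0.00211676, -0.00080547,  0.00078443,
       -0.00152303]), 'tau': array([ 1.99126598e-04, -4.32011247e+01, -2.44694960e+01,  7.19462684e-02,
        5.26215881e-02, -3.11277063e-05]), 'tool_pos': array([135.2216937 , 506.91311953, 226.11678069]), 'tcp_rot': array([-3.14022179e+00, -1.70854253e-04,  2.88077942e+00]), 'contact_force': array([ 0.48615686, -0.79543187,  0.72976281]), 'moment': array([ 0.0437103 , -0.03340708, -0.04695728]), 'finger_force': 0.0, 'grip_width': 91.67132696534229}
```

View pics/top0.png

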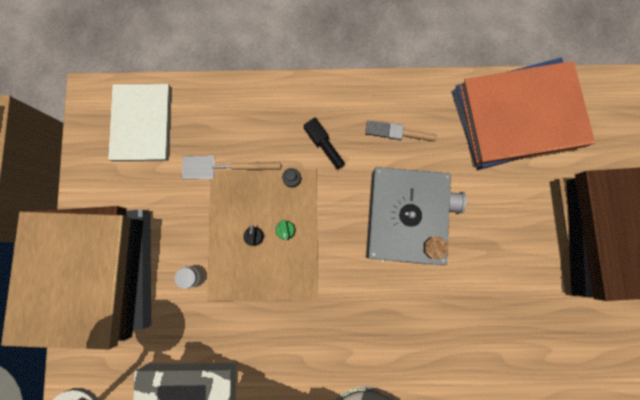

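View pics/side0.png

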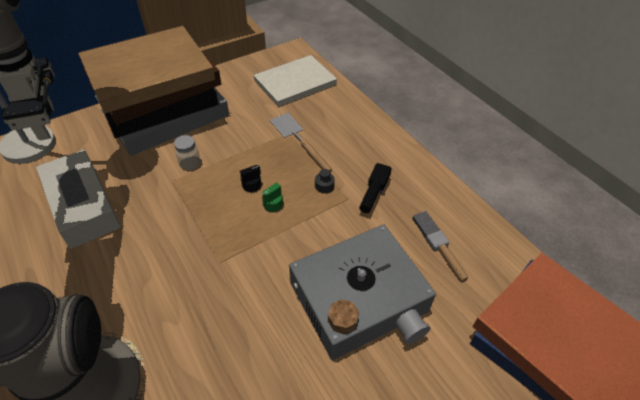

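Top view: the candidates for the knob are the black one at (253,236), the green one at (285,230), and the round weight with a head at (291,178). The black one with the grip bar and pale line fits. The green one is the decoy, and the weight is round. The box spindle is at about (410,215), with the index bar at (411,194) and the sponge at (436,247). I'll confirm this in one enlarged crop.

```bash
cat > h.py <<'E'
import numpy as np,cv2
from scipy.spatial.transform import Rotation as R
from plant import bot
def cam(n):
    c=bot.get_calibration(n); f=200/np.tan(np.radians(c["vfov"])/2)
    return c,f,R.from_euler("xyz",c["rotation"]).as_matrix()
def ray(n,u,v,z):
    c,f,M=cam(n); d=M@np.array([(u-c["cx"])/f,(v-c["cy"])/f,1.]); e=np.array(c["eye"])
    return e+d*(z-e[2])/d[2]
def proj(n,p):
    c,f,M=cam(n); q=M.T@(np.array(p)-c["eye"]); return [f*q[0]/q[2]+c["cx"],f*q[1]/q[2]+c["cy"]]
def crop(im,x,y,w,h,s): return cv2.resize(im[y:y+h,x:x+w],None,fx=s,fy=s,interpolation=cv2.INTER_CUBIC)
E
python3 - <<'E'
from h import *
t=cv2.imread("pics/top0.png");s=cv2.imread("pics/side0.png")
o=np.vstack([np.hstack([crop(t,230,205,80,60,5),crop(t,370,165,80,60,5)]),np.hstack([crop(s,230,155,80,60,5),crop(s,320,245,80,60,5)])])
cv2.imwrite("pics/c0.png",cv2.convertScaleAbs(o,alpha=1.6,beta=10))
print(ray("top",253,236,60),ray("top",410,215,90))
E
```

```text
[512.42588087 288.09542755  60.        ] [ 558.99964114 -118.64661983   90.        ]
```

View pics/c0.png

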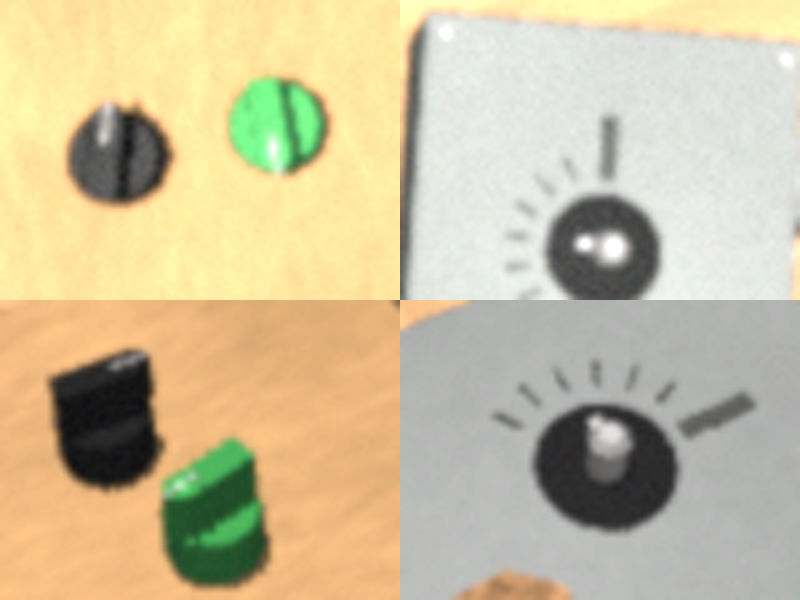

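The crop confirms it: the black knob's pale line runs up the picture (towards +x), and green is the decoy. The spindle shows its key pointing left, about 85° CCW of the index. Next I'll measure.

```bash
python3 - <<'E'
from h import *
t=cv2.imread("pics/top0.png");s=cv2.imread("pics/side0.png")
def blobs(im,roi,lo,hi,mn=8):
    x,y,w,h=roi; v=im[y:y+h,x:x+w].max(2)
    m=((v>=lo)&(v<=hi)).astype(np.uint8); n,l,st,c=cv2.connectedComponentsWithStats(m)
    return [(i,st[i][4],st[i][:4]+[x,y,0,0],c[i]+[x,y]) for i in range(1,n) if st[i][4]>=mn],l
for nm,im,roi in(("topknob",t,(235,215,36,36)),("sideknob",s,(232,158,34,38))):
    b,l=blobs(im,roi,0,60)
    for k in b: print(nm,k)
    i=max(b,key=lambda k:k[1])[0]; c=cv2.findContours((l==i).astype(np.uint8),0,2)[0][0]
    print("  circle",cv2.minEnclosingCircle(c),roi[:2])
for nm,im,roi,hi in(("topbox",t,(385,175,50,60),75),("sidebox",s,(335,250,60,45),75)):
    for k in blobs(im,roi,0,hi)[0]: print(nm,k)
    for k in blobs(im,roi,0,95,25)[0]: print(nm,"hi95",k)
print(t[224:248,242:266].max(2))
print(t[206:224,400:422].max(2))
E
```

```text
topknob (1, np.int32(231), array([245, 228,  19,  17]), array([253.97402597, 236.37229437]))
  circle ((18.785715103149414, 21.035715103149414), 9.272411346435547) (235, 215)
sideknob (1, np.int32(439), array([240, 166,  22,  27]), array([250.81093394, 179.00683371]))
  circle ((19.472911834716797, 20.3713321685791), 13.636971473693848) (232, 158)
topbox (1, np.int32(322), array([400, 204,  22,  22]), array([410.2826087 , 214.95652174]))
topbox hi95 (2, np.int32(372), array([399, 204,  23,  23]), array([410.13172043, 214.90591398]))
sidebox (4, np.int32(54), array([376, 264,  15,   8]), array([383.        , 267.57407407]))
sidebox (5, np.int32(529), array([347, 266,  29,  25]), array([360.69376181, 278.46691871]))
sidebox hi95 (6, np.int32(80), array([375, 263,  17,  10]), array([382.9875, 267.45  ]))
sidebox hi95 (7, np.int32(600), array([346, 265,  30,  27]), array([360.78      , 278.19833333]))
[[184 185 187 185 185 185 177 175 170 168 166 173 180 183 175 166 176 186
  183 179 176 175 177 179]
 [188 186 188 186 184 181 176 166 153 150 139 146 166 171 155 140 162 183
  187 181 175 
[... 3210 characters left out ...]
0 134 144 136 113  80  53  41
   39  38  41  71]
 [ 56  45  43  44  45  46  40  46  51  73  91 102 106 101  81  60  44  41
   44  41  43  71]
 [ 61  46  47  43  40  42  44  42  43  52  60  65  67  62  56  42  39  40
   40  37  46  78]
 [ 79  53  46  43  45  36  42  41  38  44  43  44  45  44  40  38  43  41
   43  40  52  92]
 [ 98  65  45  44  40  41  41  42  41  43  45  42  43  42  41  42  41  39
   40  47  67 113]
 [123  87  57  41  42  41  45  44  40  41  39  43  43  41  41  41  37  38
   41  59  91 127]
 [138 116  82  54  48  42  41  40  44  44  42  38  43  41  38  41  40  40
   54  79 111 138]
 [146 136 114  80  56  41  43  41  36  39  42  41  40  36  43  40  40  50
   72 109 133 143]]
```

```bash
python3 - <<'E'
from h import *
t=cv2.imread("pics/top0.png");s=cv2.imread("pics/side0.png")
def cen(im,x0,x1,y0,y1,f):
    v=im[y0:y1,x0:x1].max(2).astype(float); w=f(v); yy,xx=np.mgrid[y0:y1,x0:x1]; return (w*xx).sum()/w.sum(),(w*yy).sum()/w.sum()
def dirn(n,im,x0,x1,y0,y1,f,z):
    v=f(im[y0:y1,x0:x1].max(2).astype(float)); yy,xx=np.nonzero(v>0)
    P=np.array([ray(n,x+x0,y+y0,z)[:2] for x,y in zip(xx,yy)]); w=v[yy,xx]
    m=np.average(P,axis=0,weights=w); e,V=np.linalg.eigh(np.cov(P.T,aweights=w)); d=V[:,1]*np.sign(V[0,1]); return m,np.arctan2(d[1],d[0]),e**.5
print("foot",ray("top",410.2,214.9,80),ray("side",360.9,278.3,80))
print("bar top",dirn("top",t,406,417,184,202,lambda v:np.clip(125-v,0,60),80))
print("bar side",dirn("side",s,376,393,261,274,lambda v:np.clip(105-v,0,60),80))
print("tip",ray("top",411.8,214,106),"key",ray("top",406.5,213.4,94))
print("hub",ray("top",252.7,235.9,32))
print("pale top",dirn("top",t,249,254,228,234,lambda v:np.clip(v-65,0,60),62))
print("pale side",dirn("side",s,243,262,162,176,lambda v:np.clip(v-75,0,80)*(v<140),62))
print(s[162:178,238:264].max(2))
E
```

```text
foot [ 560.13830668 -121.31983955   80.        ] [ 560.1822744  -120.37034112   80.        ]
bar top (array([ 615.01742667, -126.68890284]), np.float64(-0.09110394572392358), array([2.40616385, 9.36072279]))
bar side (array([ 615.17309777, -124.43980343]), np.float64(-0.0980761405002724), array([ 3.35432002, 10.04416475]))
tip [ 560.04022714 -119.84700542  106.        ] key [ 562.86424835 -109.06300585   94.        ]
hub [513.91049861 293.63006754  32.        ]
pale top (array([527.02826469, 294.24699635]), np.float64(-0.13091745530160617), array([2.12840187, 4.40777828]))
pale side (array([528.9663409 , 293.88127348]), np.float64(-1.0039537885565863), array([ 9.91621442, 17.32653843]))
[[152 154 153 153 152 150 149 148 148 150 150 150 151 151 151 151 151 151
  151 152 151 150 147 145 144 143]
 [152 152 150 151 150 148 148 148 149 150 151 153 154 154 153 152 151 150
  150 149 149 149 146 144 143 142]
 [149 149 148 148 148 148 148 149 151 152 154 155 155 153 150 143 135 126
  125 126 136 143 145 144 143 144]
 [148 148 148 147 146 148 149 152 153 154 154 152 145 135 126 107  86  63
   
[... 640 characters left out ...]
10   7   8
    8   5   8  18  71 126 144 147]
 [146 114  60  26  20  21  20  18  18  16  18  13  10   9   7   8   6   8
    6   7   7  18  66 128 146 147]
 [145 126  75  27  20  20  19  16  13  12   8   8   8   6   8   7   5   5
    9   9   7  17  65 128 146 147]
 [143 135  84  29  14  13  11   9   8   8   8   7  11   8   8   8   9   7
    7   8   8  30  91 134 145 145]
 [142 136  88  30   8   8   8   7   7   5   8   8   6   7   7   6   4   7
    8   7   5  37 107 137 143 143]
 [142 137  94  40  11   5   7   8   6   9   7   6   6   7   9   8   7   9
   10  10   5  27  87 129 141 142]
 [141 137 100  48  13   7   7   6   8   6   5   8   7   7   8   6   7   7
    8   7  11  23  71 124 140 141]]
```

Emit:
{"name": "jog_arm", "arguments": {
  "gripper": 45,
  "targets": [
    {"xyz": [0,0,0],"spin": 1},
    {"xyz": [0,0,0],"spin": 1},
    {"xyz": [0,0,0],"spin": 1},
    {"xyz": [0,0,0],"spin": 1},
    {"xyz": [0,0,0],"spin": 1},
    {"xyz": [0,0,0],"spin": 1},
    {"xyz": [0,0,0],"spin": 1},
    {"xyz": [0,0,0],"spin": 1},
    {"xyz": [0,0,0],"spin": 1},
    {"xyz": [0,0,0],"spin": 1}
  ]
}}

```text
time: 1.35
tool_pos: [135.2, 507.0, 226.3]
tcp_rot: [-3.141, 0.001, 1.878]
contact_force: [-0.0, -0.0, 0.0]
grip_width: 41.2
finger_force: 0.0
```

Emit:
{"name": "jog_arm", "arguments": {
  "targets": [
    {"xyz": [0,0,0],"spin": 1},
    {"xyz": [0,0,0],"spin": 1},
    {"xyz": [0,0,0],"spin": 1},
    {"xyz": [0,0,0],"spin": 1},
    {"xyz": [0,0,0],"spin": 1},
    {"xyz": [0,0,0],"spin": 1},
    {"xyz": [0,0,0],"spin": 1},
    {"xyz": [0,0,0],"spin": 1},
    {"xyz": [0,0,0],"spin": 1},
    {"xyz": [0,0,0],"spin": 1}
  ]
}}

```text
time: 2.6
tool_pos: [135.3, 507.0, 226.3]
tcp_rot: [3.141, 0.001, 0.877]
contact_force: [-0.1, 0.0, -0.2]
grip_width: 41.5
finger_force: 0.0
```

Emit:
{"name": "jog_arm", "arguments": {
  "targets": [
    {"xyz": [0,0,0],"spin": 1},
    {"xyz": [0,0,0],"spin": 1},
    {"xyz": [0,0,0],"spin": 1},
    {"xyz": [0,0,0],"spin": 1},
    {"xyz": [0,0,0],"spin": 1},
    {"xyz": [0,0,0],"spin": 1},
    {"xyz": [0,0,0],"spin": 1},
    {"xyz": [0,0,0],"spin": 1},
    {"xyz": [0,0,0],"spin": 1},
    {"xyz": [0,0,0],"spin": 0.8}
  ]
}}

```text
time: 3.85
tool_pos: [135.3, 507.0, 226.3]
tcp_rot: [3.141, 0.0, -0.102]
contact_force: [-0.1, -0.1, -0.6]
grip_width: 41.3
finger_force: 0.0
```

Emit:
{"name": "jog_arm", "arguments": {
  "targets": [
    {"xyz": [0.553,0.24,0],"spin": 0},
    {"xyz": [0.553,0.24,0],"spin": 0},
    {"xyz": [0.553,0.24,0],"spin": 0},
    {"xyz": [0.553,0.24,0],"spin": 0},
    {"xyz": [0.553,0.24,0],"spin": 0},
    {"xyz": [0.553,0.24,0],"spin": 0},
    {"xyz": [0.553,0.24,0.2],"spin": 0},
    {"xyz": [0.553,0.24,0.3],"spin": 0},
    {"xyz": [0.553,0.24,0.3],"spin": 0},
    {"xyz": [0,0,0.2],"spin": 0}
  ]
}}

```text
time: 5.1
tool_pos: [516.4, 293.6, 144.6]
tcp_rot: [3.14, 0.001, -0.103]
contact_force: [-1.3, 0.0, -0.7]
grip_width: 41.5
finger_force: 0.0
```

Emit:
{"name": "jog_arm", "arguments": {
  "targets": [
    {"xyz": [-0.02,-0.01,0.3],"spin": 0},
    {"xyz": [0,0,0.25],"spin": 0},
    {"xyz": [0,0,0.2],"spin": 0},
    {"xyz": [0,0,0.2],"spin": 0},
    {"xyz": [0,0,0.15],"spin": 0},
    {"xyz": [0,0,0.12],"spin": 0},
    {"xyz": [0,0,0.1],"spin": 0},
    {"xyz": [0,0,0],"spin": 0},
    {"xyz": [0,0,0],"spin": 0},
    {"xyz": [0,0,0],"spin": 0}
  ]
}}

```text
time: 6.35
tool_pos: [513.2, 297.0, 41.6]
tcp_rot: [-3.141, -0.001, -0.099]
contact_force: [0.1, -0.3, 0.1]
grip_width: 41.6
finger_force: 0.0
```

```bash
python3 - <<'E'
from h import *
t=bot.capture("top");s=bot.capture("side")
cv2.imwrite("pics/c1.png",cv2.convertScaleAbs(np.hstack([crop(t,215,195,80,80,5),crop(s,215,125,80,80,5)]),alpha=1.8,beta=15))
o=bot.get_obs();print(o["tool_pos"],o["tcp_rot"])
E
```

```text
[513.11576463 296.95014867  41.49914338] [-3.14118522e+00 -6.19950981e-04 -9.91573850e-02]
```

View pics/c1.png

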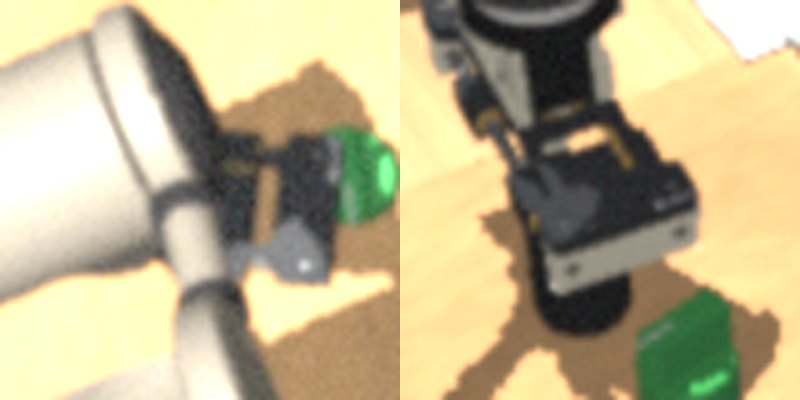

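The side view shows the fingers straddling the bar at about (585,250), with the green knob untouched at (690,350). I'll centre slightly, lower 3 mm and close.

Emit:
{"name": "jog_arm", "arguments": {
  "targets": [
    {"xyz": [0.01,0.03,0.02],"spin": 0},
    {"xyz": [0,0,0.02],"spin": 0},
    {"xyz": [0,0,0],"spin": 0},
    {"xyz": [0,0,0],"spin": 0},
    {"xyz": [0,0,0],"spin": 0},
    {"xyz": [0,0,0],"spin": 0},
    {"xyz": [0,0,0],"spin": 0},
    {"xyz": [0,0,0],"spin": 0},
    {"xyz": [0,0,0],"spin": 0},
    {"xyz": [0,0,0],"spin": 0}
  ],
  "gripper": 0
}}

```text
time: 7.7
tool_pos: [513.5, 294.4, 37.9]
tcp_rot: [-3.142, -0.0, -0.099]
contact_force: [-0.3, 0.3, -1.5]
grip_width: 17.8
finger_force: 30.0
```

Emit:
{"name": "jog_arm", "arguments": {
  "targets": [
    {"xyz": [0,0,-0.3],"spin": 0},
    {"xyz": [0,0,-0.6],"spin": 0},
    {"xyz": [0,0,-0.75],"spin": 0},
    {"xyz": [0.122,0.567,0],"spin": 0},
    {"xyz": [0.122,0.567,0],"spin": 0},
    {"xyz": [0.122,0.567,0],"spin": 0},
    {"xyz": [0.122,0.567,0],"spin": 0},
    {"xyz": [0.122,0.567,0],"spin": 0},
    {"xyz": [0.122,0.567,0],"spin": 0},
    {"xyz": [0.122,0.567,0],"spin": 0}
  ]
}}

```text
time: 8.95
tool_pos: [550.0, -29.8, 170.0]
tcp_rot: [-3.141, -0.0, -0.099]
contact_force: [1.3, 0.3, -1.1]
grip_width: 18.0
finger_force: 30.0
```

Emit:
{"name": "jog_arm", "arguments": {
  "targets": [
    {"xyz": [0.122,0.567,0],"spin": 0},
    {"xyz": [0.122,0.567,0],"spin": 0},
    {"xyz": [0,0,0],"spin": -1},
    {"xyz": [0,0,0],"spin": -1},
    {"xyz": [0,0,0],"spin": -1},
    {"xyz": [0,0,0],"spin": -1},
    {"xyz": [0,0,0],"spin": -1},
    {"xyz": [0,0,0],"spin": -1},
    {"xyz": [0,0,0],"spin": -1},
    {"xyz": [0,0,0],"spin": -1}
  ]
}}

```text
time: 10.2
tool_pos: [560.3, -120.5, 169.9]
tcp_rot: [-3.141, 0.0, 0.704]
contact_force: [-0.4, 0.4, -1.2]
grip_width: 17.8
finger_force: 30.0
```

Emit:
{"name": "jog_arm", "arguments": {
  "targets": [
    {"xyz": [0,0,0],"spin": -1},
    {"xyz": [0,0,0],"spin": -1},
    {"xyz": [0,0,0],"spin": -1},
    {"xyz": [0,0,0],"spin": -1},
    {"xyz": [0,0,0],"spin": 0},
    {"xyz": [0,0,0],"spin": 0},
    {"xyz": [0,0,0],"spin": 0},
    {"xyz": [0,0,0],"spin": 0},
    {"xyz": [0,0,0],"spin": 0},
    {"xyz": [0,0,0],"spin": 0}
  ]
}}

```text
time: 11.45
tool_pos: [560.5, -120.6, 169.9]
tcp_rot: [3.142, -0.0, 1.101]
contact_force: [0.6, -0.3, -1.3]
grip_width: 17.7
finger_force: 30.0
```

```bash
python3 - <<'E'
from h import *
t=bot.capture("top");s=bot.capture("side")
cv2.imwrite("pics/s2.png",s)
cv2.imwrite("pics/c2.png",cv2.convertScaleAbs(np.hstack([crop(t,370,175,80,100,5),crop(s,320,220,80,100,5)]),alpha=1.8,beta=15))
o=bot.get_obs();print(o["tool_pos"],o["tcp_rot"],o["contact_force"],o["grip_width"])
E
```

```text
[ 560.47721363 -120.57703048  169.90370734] [ 3.14155858e+00 -1.03943852e-04  1.10066825e+00] [-0.68544188 -0.35373157 -0.89660308] 17.81099735731227
```

View pics/c2.png

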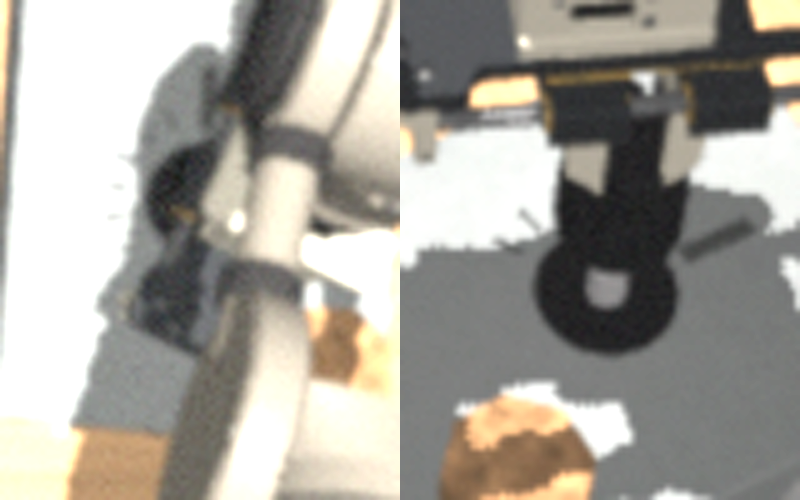

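The side view shows the hub held above the spindle (spindle at crop (606,290), hub edges at about x 555 to 688). I'll measure the hub's offset from the TCP axis along the side camera's horizontal.

```bash
python3 - <<'E'
from h import *
s=cv2.imread("pics/s2.png").max(2)
for v in range(254,270,2): print(v,s[v,346:384])
p=np.array([560.5,-120.6])
for z in (132,148,164): print(z,proj("side",[*p,z]),[np.subtract(proj("side",[*(p+d),z]),proj("side",[*p,z])).round(2) for d in ([10,0],[0,10])])
c,f,M=cam("side"); print(M[:,0])
E
```

```text
254 [136 137 136 136 131  87  42  72  88  90  91  92  90  88  66  32  14  13
  12  14  13  12  12  12  12  24  65  87  90  89  83  84 115 129 132 133
 134 133]
256 [136 137 136 137 126  77  25  19  34  55  71  81  88  88  59  25  10  11
  11  12  14  14  14  14  14  17  39  63  56  37  23  46  95 111 114 125
 130 130]
258 [137 136 136 132 104  55  18  13  11  12  14  23  43  62  44  15   9   9
  10  12  14  13  11  12  11  14  14  13  12  13  16  28  52  59  61  64
  68  68]
260 [136 136 135 132  95  44  14   9  10  10  12  10  11  11  12  10  10  10
  12  12  10  12  12  12  10  12  12  11  12  13  18  43  56  59  59  61
  60  60]
262 [131 135 136 132  92  40  13  12  10   8  16   9  12  10  11  11   8  13
  11   8   8  11  10   7  11  12  12  13  12  11  24  49  58  59  59  59
  59  59]
264 [101 116 130 132 102  53  16   9   8  12  10  13  12   9   9  12  10  14
  13   8  11  11  12  10   9  10  12  12   9  15  34  52  59  60  58  59
  59  59]
266 [127 104 104  87  68  42  15  10  11  12  10  11   6  11  10  13  11  13
  13  16  13  11  13  13  13  12  10  10  13  17  43  57  59  58  55  51
  46  36]
268 [70 64 61 60 54 39 21 12 13 11 11 13 13  9 11 11 13 11 14 11 12 11 14 11
 12  9 11 12 18 34 47 45 43 38 33 32 32 33]
132 [np.float64(363.16889869927877), np.float64(264.70086615819355)] [array([ 4.05, -2.29]), array([-2.96, -3.63])]
148 [np.float64(363.84374806840844), np.float64(260.28351306813386)] [array([ 4.1, -2.3]), array([-3.  , -3.65])]
164 [np.float64(364.5362513035758), np.float64(255.7506032875594)] [array([ 4.15, -2.31]), array([-3.04, -3.67])]
[ 0.84125614 -0.54045352  0.01407504]
```

Emit:
{"name": "jog_arm", "arguments": {
  "targets": [
    {"xyz": [0,0,0.1],"spin": 0},
    {"xyz": [0,0,0.1],"spin": 0},
    {"xyz": [0,0,0.05],"spin": 0},
    {"xyz": [0,0,0.05],"spin": 0},
    {"xyz": [0,0,0.02],"spin": 0},
    {"xyz": [0,0,0.02],"spin": 0},
    {"xyz": [0,0,0.02],"spin": 0},
    {"xyz": [0,0,0.02],"spin": 0},
    {"xyz": [0,0,0],"spin": 0},
    {"xyz": [0,0,0],"spin": 0}
  ]
}}

```text
time: 12.8
tool_pos: [560.5, -120.6, 139.6]
tcp_rot: [3.141, -0.0, 1.101]
contact_force: [-0.2, -0.7, -1.5]
grip_width: 18.0
finger_force: 30.0
```

Emit:
{"name": "jog_arm", "arguments": {
  "targets": [
    {"xyz": [0,0,0.01],"spin": 0},
    {"xyz": [0,0,0.01],"spin": 0},
    {"xyz": [0,0,0.01],"spin": 0},
    {"xyz": [0,0,0.01],"spin": 0},
    {"xyz": [0,0,0.01],"spin": 0},
    {"xyz": [0,0,0.01],"spin": 0},
    {"xyz": [0,0,0],"spin": 0},
    {"xyz": [0,0,0],"spin": 0},
    {"xyz": [0,0,0],"spin": 0},
    {"xyz": [0,0,0],"spin": 0}
  ]
}}

```text
time: 14.05
tool_pos: [560.4, -120.6, 134.6]
tcp_rot: [-3.141, 0.0, 1.101]
contact_force: [-2.4, -1.3, -2.0]
grip_width: 17.9
finger_force: 30.0
```

Emit:
{"name": "jog_arm", "arguments": {
  "targets": [
    {"xyz": [-0.006,-0.005,0.01],"spin": 0},
    {"xyz": [0,0,0.01],"spin": 0},
    {"xyz": [0,0,0.01],"spin": 0},
    {"xyz": [0,0,0],"spin": 0},
    {"xyz": [0,0,0],"spin": 0},
    {"xyz": [0,0,0],"spin": 0},
    {"xyz": [0,0,0],"spin": 0},
    {"xyz": [0,0,0],"spin": 0},
    {"xyz": [0,0,0],"spin": 0},
    {"xyz": [0,0,0],"spin": 0}
  ]
}}

```text
time: 15.3
tool_pos: [559.9, -120.8, 132.3]
tcp_rot: [3.142, -0.0, 1.101]
contact_force: [0.3, -0.1, -1.0]
grip_width: 17.7
finger_force: 30.0
```

Emit:
{"name": "jog_arm", "arguments": {
  "targets": [
    {"xyz": [0,0,0.006],"spin": 0},
    {"xyz": [0,0,0.006],"spin": 0},
    {"xyz": [0,0,0],"spin": 0},
    {"xyz": [0,0,0],"spin": 0},
    {"xyz": [0,0,0],"spin": 0},
    {"xyz": [0,0,0],"spin": 0},
    {"xyz": [0,0,0],"spin": 0},
    {"xyz": [0,0,0],"spin": 0},
    {"xyz": [0,0,0],"spin": 0},
    {"xyz": [0,0,0],"spin": 0}
  ]
}}

```text
time: 16.55
tool_pos: [559.9, -120.8, 131.4]
tcp_rot: [3.141, -0.0, 1.101]
contact_force: [-0.6, 0.7, 2.0]
grip_width: 18.0
finger_force: 30.0
```

Emit:
{"name": "jog_arm", "arguments": {
  "targets": [
    {"xyz": [0,0,0.003],"spin": -0.2},
    {"xyz": [0,0,0],"spin": -0.2},
    {"xyz": [0,0,0],"spin": -0.2},
    {"xyz": [0,0,0],"spin": -0.2},
    {"xyz": [0,0,0],"spin": -0.2},
    {"xyz": [0,0,0],"spin": -0.2},
    {"xyz": [0,0,0],"spin": 0},
    {"xyz": [0,0,0],"spin": 0},
    {"xyz": [0,0,0],"spin": 0},
    {"xyz": [0,0,0],"spin": 0}
  ]
}}

```text
time: 17.8
tool_pos: [560.1, -120.8, 131.2]
tcp_rot: [3.141, -0.0, 1.221]
contact_force: [2.2, 1.3, 4.3]
grip_width: 17.8
finger_force: 30.0
```

Emit:
{"name": "jog_arm", "arguments": {
  "targets": [
    {"xyz": [0.003,0.003,0],"spin": -0.15},
    {"xyz": [0,0,0],"spin": -0.15},
    {"xyz": [0,0,0],"spin": -0.15},
    {"xyz": [0,0,0],"spin": -0.15},
    {"xyz": [0,0,0],"spin": -0.15},
    {"xyz": [0,0,0],"spin": 0},
    {"xyz": [0,0,0],"spin": 0},
    {"xyz": [0,0,0],"spin": 0},
    {"xyz": [0,0,0],"spin": 0},
    {"xyz": [0,0,0],"spin": 0}
  ]
}}

```text
time: 19.05
tool_pos: [560.0, -120.6, 131.0]
tcp_rot: [-3.141, -0.0, 1.296]
contact_force: [-0.0, 0.4, -1.4]
grip_width: 17.9
finger_force: 30.0
```

The vertical force has vanished, so the keyway has probably found the key. I'll lower gently.

Emit:
{"name": "jog_arm", "arguments": {
  "targets": [
    {"xyz": [0,0,0.008],"spin": 0},
    {"xyz": [0,0,0.008],"spin": 0},
    {"xyz": [0,0,0],"spin": 0},
    {"xyz": [0,0,0],"spin": 0},
    {"xyz": [0,0,0],"spin": 0},
    {"xyz": [0,0,0],"spin": 0},
    {"xyz": [0,0,0],"spin": 0},
    {"xyz": [0,0,0],"spin": 0},
    {"xyz": [0,0,0],"spin": 0},
    {"xyz": [0,0,0],"spin": 0}
  ]
}}

```text
time: 20.3
tool_pos: [560.1, -120.6, 129.8]
tcp_rot: [-3.141, -0.0, 1.296]
contact_force: [-2.4, 0.3, -1.2]
grip_width: 17.6
finger_force: 30.0
```

Emit:
{"name": "jog_arm", "arguments": {
  "targets": [
    {"xyz": [0,0,0],"spin": -0.2},
    {"xyz": [0,0,0.012],"spin": 0},
    {"xyz": [0,0,0.012],"spin": 0},
    {"xyz": [0,0,0.012],"spin": 0},
    {"xyz": [0,0,0.012],"spin": 0},
    {"xyz": [0,0,0.012],"spin": 0},
    {"xyz": [0,0,0.012],"spin": 0},
    {"xyz": [0,0,0],"spin": 0},
    {"xyz": [0,0,0],"spin": 0},
    {"xyz": [0,0,0],"spin": 0}
  ]
}}

```text
time: 21.55
tool_pos: [560.2, -120.7, 123.9]
tcp_rot: [-3.141, -0.0, 1.316]
contact_force: [-2.1, -0.4, -1.6]
grip_width: 18.0
finger_force: 30.0
```

Emit:
{"name": "jog_arm", "arguments": {
  "targets": [
    {"xyz": [-0.004,-0.004,0.012],"spin": 0},
    {"xyz": [0,0,0.012],"spin": 0},
    {"xyz": [0,0,0.012],"spin": 0},
    {"xyz": [0,0,0.012],"spin": 0},
    {"xyz": [0,0,0.012],"spin": 0},
    {"xyz": [0,0,0.006],"spin": 0},
    {"xyz": [0,0,0],"spin": 0},
    {"xyz": [0,0,0],"spin": 0},
    {"xyz": [0,0,0],"spin": 0},
    {"xyz": [0,0,0],"spin": 0}
  ]
}}

```text
time: 22.8
tool_pos: [559.9, -120.9, 118.8]
tcp_rot: [3.141, -0.0, 1.316]
contact_force: [0.6, -0.2, -2.1]
grip_width: 18.1
finger_force: 30.0
```

Emit:
{"name": "jog_arm", "arguments": {
  "targets": [
    {"xyz": [0,0,0.006],"spin": 0},
    {"xyz": [0,0,0.006],"spin": 0},
    {"xyz": [0,0,0],"spin": 0},
    {"xyz": [0,0,0],"spin": 0},
    {"xyz": [0,0,0],"spin": 0},
    {"xyz": [0,0,0],"spin": 0},
    {"xyz": [0,0,0],"spin": 0},
    {"xyz": [0,0,0],"spin": 0},
    {"xyz": [0,0,0],"spin": 0},
    {"xyz": [0,0,0],"spin": 0}
  ]
}}

```text
time: 24.05
tool_pos: [559.8, -120.9, 117.8]
tcp_rot: [3.142, -0.0, 1.316]
contact_force: [0.4, 0.1, -1.7]
grip_width: 17.7
finger_force: 30.0
```

Emit:
{"name": "jog_arm", "arguments": {
  "targets": [
    {"xyz": [0,0,0.005],"spin": 0},
    {"xyz": [0,0,0.002],"spin": 0},
    {"xyz": [0,0,0],"spin": 0},
    {"xyz": [0,0,0],"spin": 0},
    {"xyz": [0,0,0],"spin": 0.4},
    {"xyz": [0,0,0],"spin": 0.4},
    {"xyz": [0,0,0],"spin": 0.4},
    {"xyz": [0,0,0],"spin": 0.4},
    {"xyz": [0,0,0],"spin": 0.4},
    {"xyz": [0,0,0],"spin": 0}
  ]
}}

```text
time: 25.3
tool_pos: [558.9, -120.7, 117.7]
tcp_rot: [-3.14, 0.001, 1.116]
contact_force: [-5.4, 0.6, 7.3]
grip_width: 17.6
finger_force: 30.0
```

Emit:
{"name": "jog_arm", "arguments": {
  "targets": [
    {"xyz": [0,0,-0.004],"spin": 0.5},
    {"xyz": [0,0,0],"spin": 0.5},
    {"xyz": [0,0,0],"spin": 0.5},
    {"xyz": [0,0,0],"spin": 0.5},
    {"xyz": [0,0,0],"spin": 0.5},
    {"xyz": [0,0,0],"spin": 0.5},
    {"xyz": [0,0,0],"spin": 0.5},
    {"xyz": [0,0,0],"spin": 0.5},
    {"xyz": [0,0,0],"spin": 0.5},
    {"xyz": [0,0,0],"spin": 0}
  ]
}}

```text
time: 26.55
tool_pos: [559.3, -120.7, 117.7]
tcp_rot: [-3.141, 0.001, 0.667]
contact_force: [-3.4, 1.6, 5.1]
grip_width: 17.9
finger_force: 30.0
```

Now from 0.667 to about -0.12, a little past -0.09 for backlash and slip.

Emit:
{"name": "jog_arm", "arguments": {
  "targets": [
    {"xyz": [0,0,-0.002],"spin": 0.5},
    {"xyz": [0,0,0],"spin": 0.5},
    {"xyz": [0,0,0],"spin": 0.5},
    {"xyz": [0,0,0],"spin": 0.5},
    {"xyz": [0,0,0],"spin": 0.5},
    {"xyz": [0,0,0],"spin": 0.5},
    {"xyz": [0,0,0],"spin": 0.5},
    {"xyz": [0,0,0],"spin": 0.5},
    {"xyz": [0,0,0],"spin": 0.5},
    {"xyz": [0,0,0],"spin": 0.5}
  ]
}}

```text
time: 27.8
tool_pos: [559.8, -120.8, 117.7]
tcp_rot: [-3.141, 0.0, 0.166]
contact_force: [-1.5, 0.7, 2.7]
grip_width: 17.8
finger_force: 30.0
```

Emit:
{"name": "jog_arm", "arguments": {
  "targets": [
    {"xyz": [0,0,0],"spin": 0.5},
    {"xyz": [0,0,0],"spin": 0.5},
    {"xyz": [0,0,0],"spin": 0.5},
    {"xyz": [0,0,0],"spin": 0.5},
    {"xyz": [0,0,0],"spin": 0.5},
    {"xyz": [0,0,0],"spin": 0.2},
    {"xyz": [0,0,0],"spin": 0},
    {"xyz": [0,0,0],"spin": 0},
    {"xyz": [0,0,0],"spin": 0},
    {"xyz": [0,0,0],"spin": 0}
  ]
}}

```text
time: 29.05
tool_pos: [559.9, -121.0, 117.7]
tcp_rot: [3.142, -0.0, -0.104]
contact_force: [1.1, 0.0, -0.4]
grip_width: 18.0
finger_force: 30.0
```

Emit:
{"name": "jog_arm", "arguments": {
  "gripper": 45,
  "targets": [
    {"xyz": [0,0,0],"spin": 0},
    {"xyz": [0,0,0],"spin": 0},
    {"xyz": [0,0,0],"spin": 0},
    {"xyz": [0,0,0],"spin": 0},
    {"xyz": [0,0,-0.2],"spin": 0},
    {"xyz": [0,0,-0.5],"spin": 0},
    {"xyz": [0,0,-0.6],"spin": 0},
    {"xyz": [0,-0.5,0],"spin": 0},
    {"xyz": [0,-0.6,0],"spin": 0},
    {"xyz": [0,-0.6,0],"spin": 0}
  ]
}}

```text
time: 30.3
tool_pos: [574.2, 15.6, 223.3]
tcp_rot: [-3.141, -0.002, -0.105]
contact_force: [0.7, 0.3, -0.4]
grip_width: 41.1
finger_force: 0.0
```

Emit:
{"name": "jog_arm", "arguments": {
  "targets": [
    {"xyz": [0,-0.6,0],"spin": 0},
    {"xyz": [0,-0.6,0],"spin": 0},
    {"xyz": [0,-0.6,0],"spin": 0},
    {"xyz": [0,0,0],"spin": 0},
    {"xyz": [0,0,0],"spin": 0},
    {"xyz": [0,0,0],"spin": 0},
    {"xyz": [0,0,0],"spin": 0},
    {"xyz": [0,0,0],"spin": 0},
    {"xyz": [0,0,0],"spin": 0},
    {"xyz": [0,0,0],"spin": 0}
  ]
}}

```text
time: 31.55
tool_pos: [588.9, 157.5, 221.7]
tcp_rot: [-3.141, 0.0, -0.104]
contact_force: [0.6, -0.4, -0.3]
grip_width: 41.3
finger_force: 0.0
```

```bash
python3 - <<'E'
from h import *
t=bot.capture("top");s=bot.capture("side")
cv2.imwrite("pics/t3.png",t);cv2.imwrite("pics/s3.png",s)
cv2.imwrite("pics/c3.png",cv2.convertScaleAbs(np.hstack([crop(t,370,165,80,100,5),crop(s,320,220,80,100,5)]),alpha=1.6,beta=15))
o=bot.get_obs();print(o["tool_pos"],o["time"])
b=np.array([560.1,-120.8])
for n in("top","side"):
  for r,z in((-24,142),(0,142),(29,142)): print(n,r,np.round(proj(n,[b[0]+r*np.cos(.09),b[1]-r*np.sin(.09),z]),1))
E
```

```text
[588.919179   157.57635747 221.75472719] 31.65
top -24 [414.9 222.4]
top 0 [415.4 212.6]
top 29 [415.9 200.8]
side -24 [352.9 266.9]
side 0 [363.5 262.1]
side 29 [376.  256.5]
```

View pics/c3.png

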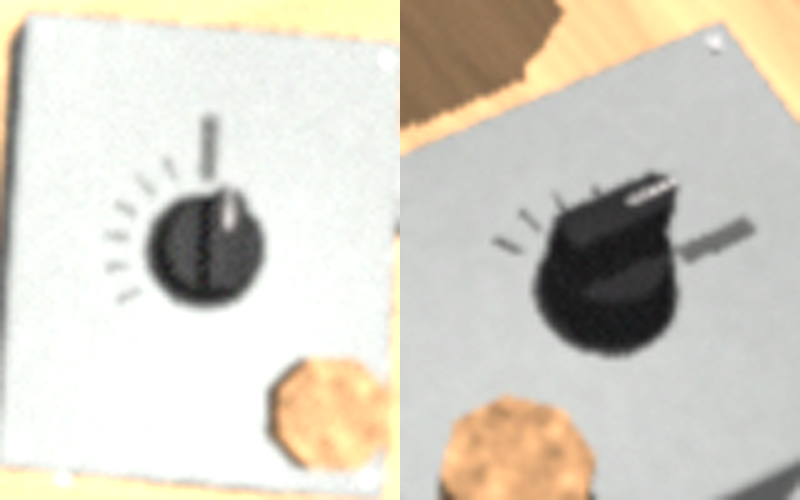

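The knob sits home: the pale line runs from crop (229,190) to (228,225) in the top view, and the tip is at (675,180) in the side view. Both match the predicted home pose and run parallel to the index bar. Handing in.

```bash
python3 -c "
from plant import bot
print(bot.close_job())"
```

```text
the job is handed in; nothing more can be done
None
```

The knob is home on the keyed spindle, turned to the index bar and released. The final camera check agreed, the hand-in returned no verdict, and the wrist force I read after each move stayed under about 10 N.

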